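# Fit the missing forming die back into a tight rack row

## Task

The white-marked forming die belongs in the die rack, directly on the left of the red-marked die (left as seen from the robot's base). Nudge the dies apart inside the rack to open a gap there, then slide the white die down between its neighbours until it stands upright and fully home on the rack floor, and let go. Work gently: do not ram dies against the rack or lift the other dies out, and leave the tools lying around alone.

Things in the scene. Friction and masses are not known exactly. Their poses are not given: they have to be found in the camera images.
- rack: Fixed rack. Origin: bench level, under the channel's middle; y along the row to the left, x across, away from the robot. Rubber floor 8 mm up, giving 1 mm per 20 N; channel 68 mm wide in x, walls 38 mm high. Two end stops (50 mm high, rubber faces giving 1 mm per 25 N), 153 mm apart, bound the row; the pair sits up to 12 mm off the rack's middle either way: feel. Five 30 mm dies fit, 3 mm spare.
- die_red: Loose die with red markings, in the rack; the order of the four dies varies, red may be at an end. They start 0.5 to 4.5 mm apart. Shape as die_white. Origin: centre of underside, standing on the rack floor; x across the row, y along it to the left. Waxed: sliding one die takes 0.4 to 1 N. Pushed high at the shank it may tip; dragged by a gripped shank it stays upright.
- die_blue: Loose die like die_red but with blue markings, in the rack.
- die_yellow: Loose die like die_red but with yellow markings, in the rack.
- die_green: Loose die like die_red but with green markings, in the rack.
- die_white: Loose die, white markings, upright on the bench left of the rack. All dies: body 62 (x) x 30 (y) x 50 mm high, 0.2 to 0.34 kg; the long edges at foot and top chamfered 1.5 mm in y, 3 mm in z. Shank on top 26 (x) x 14 (y), 50 to 90 mm above the underside: grip across x. Origin: centre of underside. Keep racked dies under 25 N, white under 40 N on the rack: 8 N shows a stop or the floor.
- hammer: Loose hammer lying on the bench, 260 mm long, beyond the rack. Leave it alone.
- wire_brush: Loose brush lying on the bench, 200 mm long, between rack and robot. Leave it alone.
- wax_tin: Loose tin, 66 mm across, 55 mm high, standing on the bench. Leave it alone.
Not all that is in view belongs to the job. Leave any orange look-alike of the die_green alone.

How it is judged (in metres and radians):
At the end, for the whole second after the job is handed in: White die directly left of red (centres 28 to 35 mm apart); all five dies on the rack floor within 3 mm, upright within 0.07 rad, within 5 mm of the channel's middle line, between the end stops, at rest; white square to the rack within 0.12 rad (y of die_white in the frame of die_red between 0.028 and 0.035 m and angle between the x axis of die_white and the x axis of rack, either way round below 0.12 rad and z of die_red in the frame of rack between 0.005 and 0.011 m and angle between each of die_red, die_blue, die_yellow, die_green, die_white's own z axis and vertical below 0.07 rad and x of die_red in the frame of rack between -0.005 and 0.005 m and y of die_red in the frame of rack between -0.089 and 0.089 m and linear speed of each of die_red, die_blue, die_yellow, die_green, die_white below 0.01 m/s and z of die_blue in the frame of rack between 0.005 and 0.011 m and x of die_blue in the frame of rack between -0.005 and 0.005 m and y of die_blue in the frame of rack between -0.089 and 0.089 m and z of die_yellow in the frame of rack between 0.005 and 0.011 m and x of die_yellow in the frame of rack between -0.005 and 0.005 m and y of die_yellow in the frame of rack between -0.089 and 0.089 m and z of die_green in the frame of rack between 0.005 and 0.011 m and x of die_green in the frame of rack between -0.005 and 0.005 m and y of die_green in the frame of rack between -0.089 and 0.089 m and z of die_white in the frame of rack between 0.005 and 0.011 m and x of die_white in the frame of rack between -0.005 and 0.005 m and y of die_white in the frame of rack between -0.089 and 0.089 m); the robot touches nothing.
It fails at once if one of the four racked dies is pressed against the rack or its end stops with more than 25 N (contact force between any of die_red, die_blue, die_yellow, die_green and rack above 25 N).
It fails at once if the white die is pressed against the rack with more than 40 N (contact force between die_white and rack above 40 N).
It fails at once if one of the four racked dies is lifted more than 15 mm off the rack floor or tipped more than 0.35 rad (z of any of die_red, die_blue, die_yellow, die_green in the frame of rack above 0.023 m or angle between any of die_red, die_blue, die_yellow, die_green's own z axis and vertical above 0.35 rad).
It fails at once if the hammer, brush or tin is moved more than 25 mm (distance of any of hammer, wire_brush, wax_tin from where it was at the start of the episode above 0.025 m).
It also fails if it takes over 59 s, if anything falls off the work surface, if the arm or the gripper's body presses on something with over 40 N, if the wrist force passes 120 N, or if a joint passes its speed limit or range.

## Robot

A 6-joint arm with a two-finger parallel gripper is mounted at the origin on the work surface. World frame = base frame: x ahead of the robot, y to its left, z up, the work surface at z = 0. Lengths are in mm, angles in rad, forces in N, time in s.
With the tool pointing down it reaches from about 350 to 850 mm from the base axis. Payload 8.1 kg.
Tool frame: the origin (TCP) lies between the finger pads; the fingertips stand ahead of it and the grasp point (between the pads) lies 3 mm ahead of it (env.tips_ahead is the z of the fingertips in the tool frame, in mm); z points along the fingers, y is the direction in which the jaws open and shut (so a half turn about z gives the same grasp; the last joint's range is limited). The gripper opens to 93 mm and grips with 3 to 60 N. Pads are 15 mm wide; open, the fingers measure 128 mm over their backs; the gripper's body (75 mm by 188 mm) begins 65 mm behind the grasp point.
Start: joints at [1.196, 0.13, 1.488, -0, 1.523, -0.085], TCP at [171.434, 574.992, 240.635] pointing down, gripper open.
Joint ranges: [-2.96, 2.96], [-0.89, 2.26], [0.02, 2.5], [-1.34, 4.48], [0, 2.73], [-2.66, 2.66]. Speed limits (rad/s): [2.39, 2.39, 2.79, 3.14, 3.14, 3.14].

## Interface

Orientations are given as a 3x3 rotation matrix whose columns are the frame's x, y, z axes.
In Python, from station import env gives the robot as it stands. The module is installed in compiled form; this text tells all that it offers.
- The arm moves only by the shell command python3 -m handwheel 'ROWS' [FORCE]. ROWS is JSON, a list that holds one entry, the list of rows, each a list of 5 numbers: the opening in per cent of the stroke, from 0 (shut) to 100 (fully open), then the shift along the tool's x, y, z in m, then the turn about the tool's z in degrees. A call has 1 to 10 rows; each row shifts and turns the pose as measured when the row begins, along the tool's axes as they then stand; what a row does not reach is not made up. A row lasts 1/12 s, in which the tool goes at most 41.7 mm and 7.16 degrees, less where a joint would pass 70% of its speed; a pose out of reach is approached as far as the arm can. A call is refused whole if a number of a shift passes 0.0417 or a number of a turn 7.16, either way. A call with a gripper value outside its range is refused whole. The fingers move at their own pace and stop on an object; FORCE is the grip in N (left out, the last holds). Time passes only in rows, so rows that do not move let the fingers close. It gives the time, the measured TCP pose, the force and the opening at its end, in the units of the state.
- env.get_state(): the state, without advancing time (a new reading comes with each control period).
- env.snapshot(name): name is "side" or "top"; returns the picture (384x512x3 uint8, red, green, blue); there is no depth.
- env.get_calibration(name): a dict with "mtx" (3x3 intrinsics, pixels), "origin" and "orientation" of the camera in the world. Camera axes: x right, y down, z forward; pixel columns grow to the right and rows downward; lengths in mm; the calibration is good to about 2 mm. A picture is of the moment at which its call begins. get_calibration takes no time and is no camera call.
- env.finish_job(): hands the job in, once; it reports no verdict.
The state is a dict: "time": time; "joints": joint angles; "qvel": joint speeds; "tau": joint torques, N m; "tool_pos": TCP position; "eef_rot": TCP orientation; "contact_force": force on the tool from outside, world axes, zero at the start; "moment": the same for the moment, N m; "opening": finger opening in mm.
Only numpy, scipy, OpenCV 4.12 (cv2) and the standard library are available. Lean on these libraries where they do the work, as an engineer would, in place of code of your own. Each camera call takes 0.05 s, during which the arm holds its last target. There are 200 camera calls.

## Working session

There is one attempt and no reset: what is moved stays moved. The work goes in short steps, Python scripts to look and compute and a shell command to move; the robot and the scene stay as the last step left them, time stands still between calls to the robot, and variables do not carry over. Pictures are saved under pics/ and viewed, about 8 in all and at most 12, crops included, and the job is handed in when it is done.

```bash
mkdir -p pics; python3 - <<'E'
from station import env
import cv2,numpy as np
s=env.get_state();print(s['time'],s['tool_pos'],np.round(s['eef_rot'],3).tolist(),s['opening'],env.tips_ahead)
for n in('top','side'):
    im=env.snapshot(n);cv2.imwrite(f'pics/{n}0.png',im[:,:,::-1]);c=env.get_calibration(n)
    print(n,np.round(c['mtx'],1).tolist(),np.round(c['origin'],1),np.round(c['orientation'],3).tolist())
a=cv2.imread('pics/top0.png');b=cv2.imread('pics/side0.png')
E
```

```text
0.0 [171.21947677 574.50120482 239.57887363] [[-0.958, 0.286, -0.001], [0.286, 0.958, -0.002], [0.0, -0.002, -1.0]] 92.94238738501518 22.0
top [[372.1, 0.0, 255.0], [0.0, 372.1, 188.6], [0.0, 0.0, 1.0]] [513.9  41.7 772. ] [[0.007, -0.998, 0.061], [-0.999, -0.009, -0.032], [0.032, -0.061, -0.998]]
side [[357.4, 0.0, 252.7], [0.0, 357.4, 188.4], [0.0, 0.0, 1.0]] [152.8 490.7 532.2] [[-0.742, -0.418, 0.524], [-0.67, 0.457, -0.585], [0.005, -0.785, -0.619]]
```

View pics/top0.png

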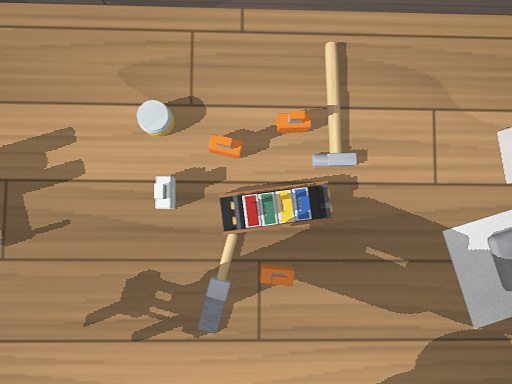

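View pics/side0.png

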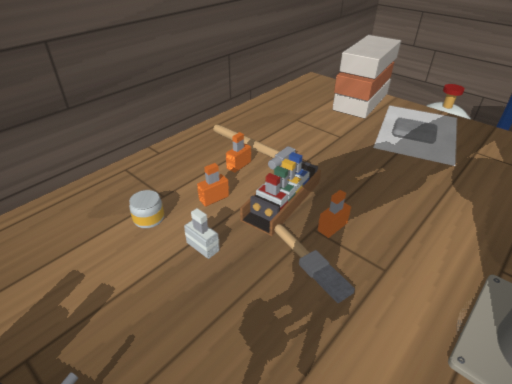

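Top view: four racked dies with red leftmost at (251,209), then green (268,208), yellow (287,206), blue (303,204). The white die on the bench is at (165,192). Three orange look-alikes at (225,146), (293,121) and (277,275) are not wanted. One enlarged crop to confirm.

```bash
cat > h.py <<'E'
from station import env
import cv2,numpy as np
def ray(n,uv,z):
    c=env.get_calibration(n);uv=np.atleast_2d(np.array(uv,float))
    d=np.c_[uv,np.ones(len(uv))]@np.linalg.inv(c['mtx']).T@np.array(c['orientation']).T
    o=np.array(c['origin']);return o+d*((z-o[2])/d[:,2])[:,None]
def proj(n,P):
    c=env.get_calibration(n);q=(np.atleast_2d(P)-c['origin'])@np.array(c['orientation'])@np.array(c['mtx']).T
    return q[:,:2]/q[:,2:]
def crop(n,f,x0,y0,x1,y1,k,out):
    im=cv2.imread(f)[y0:y1,x0:x1];cv2.imwrite(out,cv2.resize(im,None,fx=k,fy=k,interpolation=cv2.INTER_NEAREST))
E
python3 - <<'E'
from h import *
a=cv2.imread('pics/top0.png')
big=cv2.resize(a[168:240,145:345],None,fx=4,fy=4,interpolation=cv2.INTER_CUBIC)
s=cv2.imread('pics/side0.png');b2=cv2.resize(s[140:260,170:330],None,fx=2.5,fy=2.5,interpolation=cv2.INTER_CUBIC)
o=np.zeros((big.shape[0]+b2.shape[0],800,3),np.uint8);o[:big.shape[0]]=big;o[big.shape[0]:,:b2.shape[1]]=b2
cv2.imwrite('pics/c0.png',o)
E
```

```text
(no output)
```

View pics/c0.png

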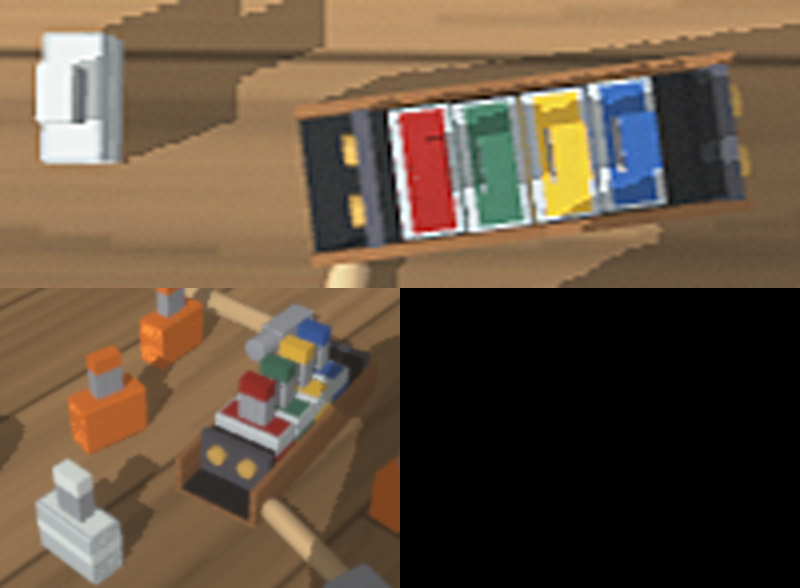

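The crop confirms that white (bench) is the only white die. Red is the leftmost racked die, next to the left end stop, and there is free space at the right beyond blue. I need to drag red to the right, pushing green, yellow and blue, until they reach the right stop, then insert white between the left stop and red.

```bash
python3 - <<'E'
from h import *
a=cv2.imread('pics/top0.png');s=cv2.imread('pics/side0.png')
def m(img,box,lo,hi,z,n,lab):
    x0,y0,x1,y1=box;k=6
    im=cv2.resize(img[y0:y1,x0:x1],None,fx=k,fy=k,interpolation=cv2.INTER_CUBIC)
    M=cv2.inRange(cv2.cvtColor(im,cv2.COLOR_BGR2HSV),lo,hi)
    M=cv2.morphologyEx(M,cv2.MORPH_OPEN,np.ones((5,5)))
    c=max(cv2.findContours(M,0,2)[0],key=cv2.contourArea)
    B=(cv2.boxPoints(cv2.minAreaRect(c))+.5)/k-.5+[x0,y0]
    P=ray(n,B,z);e1=P[1]-P[0];e2=P[2]-P[1]
    l=max(e1,e2,key=np.linalg.norm);sh=min(e1,e2,key=np.linalg.norm)
    print(lab,n,'px',B.mean(0).round(1),'ctr',P.mean(0).round(1),'size',np.linalg.norm(l).round(1),np.linalg.norm(sh).round(1),'ang long',np.degrees(np.arctan2(l[1],l[0])).round(1)%180)
R=(215,178,340,240)
C=dict(red=((170,120,60),(180,255,255)),red2=((0,180,60),(4,255,255)),green=((60,60,40),(90,255,255)),yellow=((22,130,100),(32,255,255)),blue=((105,110,60),(120,255,255)))
for k,(l,h) in C.items():
    try:m(a,R,l,h,58,'top',k)
    except Exception as e:print(k,'none')
W=((0,0,150),(179,60,255))
m(a,(145,170,185,215),W[0],W[1],50,'top','white')
for v in(150,195,210):
    m(s,(180,205,225,260),(0,0,v),(179,60,255),50,'side','white%d'%v)
    m(s,(185,205,212,224),(0,0,v),(179,60,255),90,'side','whiteshank%d'%v)
for k,b in dict(red=(262,170,285,200)).items(): m(s,b,(165,100,50),(180,255,255),98,'side','redcap')
L=np.array([[297,110],[733,57],[317,264],[747,205]])/4+[145,168]-.4
P=ray('top',L,38);print('walls',P[:,:2].round(1),[np.degrees(np.arctan2(*(P[i]-P[i+1])[[1,0]])).round(1) for i in(0,2)],'mid',((P[0]+P[2])/2).round(1),((P[1]+P[3])/2).round(1))
S=np.array([[374,108],[392,243],[716,64],[730,200]])/4+[145,168]-.4
P=ray('top',S,50);print('stops',P[:,:2].round(1))
for z in(50,58):
  D=np.array([[388,110],[408,240],[650,78],[665,204]])/4+[145,168]-.4
  print('red left/blue right',z,ray('top',D,z)[:,:2].round(1))
E
```

```text
red none
red2 top px [251.5 210.4] ctr [515.8  25.5  58. ] size 56.3 19.4 ang long 7.699999999999989
green top px [268.  208.5] ctr [519.6  -6.2  58. ] size 57.6 21.1 ang long 7.900000000000006
yellow top px [285.6 206. ] ctr [524.6 -40.1  58. ] size 57.6 23.4 ang long 6.5
blue top px [303.  203.3] ctr [530.1 -73.6  58. ] size 57.7 26.4 ang long 6.699999999999989
white top px [163.6 192.1] ctr [549.9 195.1  50. ] size 63.8 39.0 ang long 1.0999999999999943
white150 side px [201.3 232. ] ctr [545.5 197.7  50. ] size 102.8 84.5 ang long 177.1
whiteshank150 side px [196.4 215.7] ctr [549.  201.5  90. ] size 41.7 37.3 ang long 137.9
white195 side px [197.3 215.2] ctr [584.4 173.4  50. ] size 34.7 26.4 ang long 0.09999999999999432
whiteshank195 side px [197.3 215.1] ctr [548.8 199.7  90. ] size 31.5 24.1 ang long 0.09999999999999432
white210 side px [195.4 241.1] ctr [534.2 222.3  50. ] size 57.7 5.0 ang long 179.8
whiteshank210 side px [195.9 217.1] ctr [546.7 204.9  90. ] size 28.7 10.8 ang long 179.9Traceback (most recent call last):
  File "<stdin>", line 23, in <module>
  File "<stdin>", line 8, in m
ValueError: max() iterable argument is empty
```

```bash
python3 -m handwheel '[[[100,0,0,0,6.55],[100,0,0,0,6.55],[100,0,0,0,6.55],[100,0,0,0,6.55],[100,0,0,0,6.55],[100,0,0,0,6.55],[100,0,0,0,6.55],[100,0,0,0,6.55],[100,0,0,0,6.55],[100,0,0,0,6.55]]]' 20
python3 - <<'E'
from h import *
L=np.array([[297,110],[733,57],[317,264],[747,205]])/4+[145,168]-.4
P=ray('top',L,38);print('walls',P[:,:2].round(1).tolist(),[np.degrees(np.arctan2(*(P[i]-P[i+1])[[1,0]])).round(1) for i in(0,2)],'mid',((P[0]+P[2])/2).round(1),((P[1]+P[3])/2).round(1))
S=np.array([[374,108],[392,243],[716,64],[730,200]])/4+[145,168]-.4
P=ray('top',S,50);print('stops',P[:,:2].round(1).tolist())
D=np.array([[388,110],[408,240],[650,78],[665,204]])/4+[145,168]-.4
print('red left/blue right',ray('top',D,58)[:,:2].round(1).tolist())
s=cv2.imread('pics/side0.png')
im=cv2.resize(s[170:205,255:300],None,fx=6,fy=6,interpolation=cv2.INTER_CUBIC)
h=cv2.cvtColor(im,cv2.COLOR_BGR2HSV);print(h[60:150:15,60:150:15].tolist()[2:4])
M=cv2.inRange(h,(165,90,60),(180,255,255))|cv2.inRange(h,(0,120,60),(6,255,255))
for c in cv2.findContours(M,0,2)[0]:
  if cv2.contourArea(c)>150:
    x,y,w,hh=cv2.boundingRect(c);print('redside bbox',x/6+255,y/6+170,w/6,hh/6)
for p in ([525,30,98],[518,27,98],[516,26,98]):print(p,proj('side',p).round(1),proj('top',p).round(1))
s=env.get_state();print(s['tool_pos'].round(1) if hasattr(s['tool_pos'],'round') else s['tool_pos'],np.round(s['eef_rot'],3).tolist())
E
```

```text
time: 0.93
tool_pos: [170.0, 571.4, 233.2]
eef_rot: [[-0.088, 0.996, -0.005], [0.996, 0.088, -0.012], [-0.012, -0.006, -1.0]]
contact_force: [-0.3, 1.0, -0.3]
opening: 93.0
walls [[545.4, 89.5], [573.5, -126.7], [470.0, 78.8], [500.1, -133.3]] [np.float64(97.4), np.float64(98.1)] mid [507.7  84.2  38. ] [ 536.8 -130.    38. ]
stops [[546.1, 51.5], [481.0, 42.2], [569.1, -115.6], [502.7, -122.1]]
red left/blue right [[544.9, 44.7], [482.8, 34.6], [561.4, -81.7], [500.7, -88.8]]
[[[179, 50, 147], [110, 10, 156], [109, 13, 159], [174, 36, 148], [0, 114, 147], [0, 52, 107]], [[1, 101, 141], [110, 10, 155], [111, 11, 159], [110, 10, 156], [111, 11, 162], [120, 2, 108]]]
redside bbox 273.5 192.16666666666666 12.0 6.666666666666667
redside bbox 259.1666666666667 185.33333333333334 6.0 6.666666666666667
redside bbox 265.6666666666667 173.16666666666666 14.5 12.166666666666666
[525, 30, 98] [[267.5 176.1]] [[249.5 205.2]]
[518, 27, 98] [[271.1 176.8]] [[251.2 209.1]]
[516, 26, 98] [[272.1 177. ]] [[251.7 210.2]]
[170.  571.4 233.2] [[-0.088, 0.996, -0.005], [0.996, 0.088, -0.012], [-0.012, -0.006, -1.0]]
```

```bash
python3 -m handwheel '[[[100,-0.0327,0.0149,0,-2.75],[100,-0.0327,0.0149,0,0],[100,-0.0327,0.0149,0,0],[100,-0.0327,0.0149,0,0],[100,-0.0327,0.0149,0,0],[100,-0.0327,0.0149,0,0],[100,-0.0327,0.0149,0,0],[100,-0.0327,0.0149,0,0],[100,-0.0327,0.0149,0,0],[100,-0.0327,0.0149,0,0]]]' >/dev/null;  python3 -m handwheel '[[[100,-0.0327,0.0149,0,0],[100,-0.0327,0.0149,0,0],[100,-0.0327,0.0149,0,0],[100,-0.0327,0.0149,0,0],[100,-0.0327,0.0149,0,0],[100,-0.0327,0.0149,0,0],[100,0,0,0,0]]]'
```

```text
time: 2.35
tool_pos: [475.2, 55.5, 229.5]
eef_rot: [[-0.127, 0.992, -0.013], [0.992, 0.127, -0.022], [-0.02, -0.015, -1.0]]
contact_force: [0.6, -0.3, -0.1]
opening: 93.0
```

```bash
python3 -m handwheel '[[[100,-0.008,0.0096,0.01,-0.5],[100,-0.008,0.0096,0.02,0],[100,-0.008,0.0096,0.02,0],[100,-0.008,0.0096,0.02,0],[100,0,0,0.02,0],[100,0,0,0.02,0],[100,0,0,0.01,0],[100,0,0,0,0]]]'
python3 - <<'E'
from h import *
a=cv2.cvtColor(env.snapshot('top'),cv2.COLOR_RGB2BGR);s=cv2.cvtColor(env.snapshot('side'),cv2.COLOR_RGB2BGR)
cv2.imwrite('pics/t1.png',a);cv2.imwrite('pics/s1.png',s)
o=np.hstack([cv2.resize(a[150:260,200:340],None,fx=3,fy=3,interpolation=cv2.INTER_CUBIC),cv2.resize(s[110:220,230:350],None,fx=3,fy=3,interpolation=cv2.INTER_CUBIC)])
cv2.imwrite('pics/c1.png',o)
E
```

```text
time: 3.02
tool_pos: [517.8, 21.8, 103.8]
eef_rot: [[-0.129, 0.992, -0.014], [0.991, 0.129, -0.021], [-0.019, -0.016, -1.0]]
contact_force: [0.8, 0.1, 0.7]
opening: 92.6
```

View pics/c1.png

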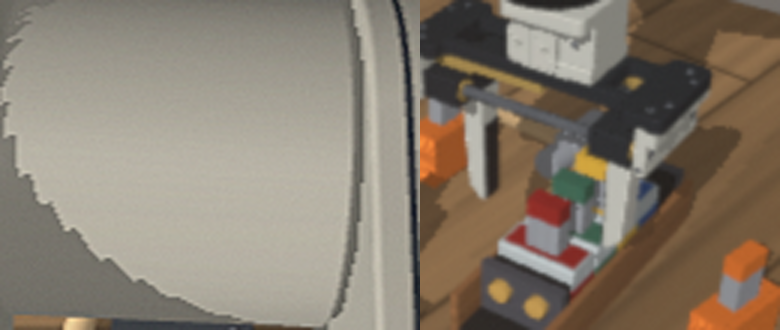

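```bash
python3 -m handwheel '[[[100,0.004,-0.0015,0.006,0],[100,0,0,0.006,0],[100,0,0,0.006,0],[60,0,0,0,0],[30,0,0,0,0],[20,0,0,0,0],[15,0,0,0,0],[10,0,0,0,0],[10,0,0,0,0],[10,0,0,0,0]]]' 20;
python3 - <<'E'
from h import *
s=cv2.cvtColor(env.snapshot('side'),cv2.COLOR_RGB2BGR);cv2.imwrite('pics/s2.png',s)
st=env.get_state();T=np.array(st['tool_pos']);R=np.array(st['eef_rot'])
o=cv2.resize(s[140:220,230:350],None,fx=6,fy=6,interpolation=cv2.INTER_CUBIC)
for hw,hx in((7,13),(15,31)):
  for z in((-5,) if hw==7 else ()):
    c=T+R@np.array([0,0,z]);c[2]=98
    P=[c+R@np.array([a*hw,b*hx,0]) for a,b in((1,1),(1,-1),(-1,-1),(-1,1))]
    q=(proj('side',P)-[230,140]+.5)*6
    cv2.polylines(o,[q.astype(int)],True,(255,0,255),1);print(c.round(1))
cv2.imwrite('pics/c2.png',o)
E
```

```text
time: 3.95
tool_pos: [520.9, 26.5, 93.2]
eef_rot: [[-0.13, 0.991, -0.0], [0.991, 0.13, -0.021], [-0.021, -0.003, -1.0]]
contact_force: [0.3, -0.1, -1.0]
opening: 50.7
[520.9  26.6  98. ]
```

View pics/c2.png

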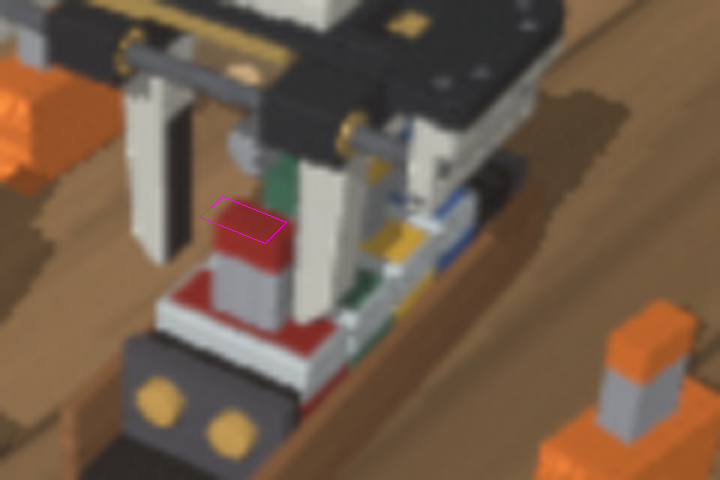

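```bash
python3 -m handwheel '[[[45,0,-0.004,0.006,0]]]';python3 -m handwheel '[[[45,0,0,0,0]]]';python3 -m handwheel '[[[45,0,0,0,0]]]';python3 -m handwheel '[[[45,0,0,0,0]]]'
```

```text
time: 4.08
tool_pos: [518.3, 25.8, 88.4]
eef_rot: [[-0.13, 0.991, 0.003], [0.991, 0.13, -0.021], [-0.021, -0.0, -1.0]]
contact_force: [0.9, -0.6, 0.4]
opening: 43.3
time: 4.17
tool_pos: [516.9, 25.7, 86.9]
eef_rot: [[-0.13, 0.991, 0.0], [0.991, 0.13, -0.021], [-0.021, -0.002, -1.0]]
contact_force: [-0.2, -0.5, -0.5]
opening: 42.2
time: 4.25
tool_pos: [516.7, 25.7, 86.7]
eef_rot: [[-0.13, 0.991, 0.0], [0.991, 0.13, -0.021], [-0.021, -0.002, -1.0]]
contact_force: [-0.2, 0.2, 0.6]
opening: 42.1
time: 4.33
tool_pos: [516.3, 25.6, 86.3]
eef_rot: [[-0.13, 0.991, -0.0], [0.991, 0.13, -0.021], [-0.021, -0.003, -1.0]]
contact_force: [0.1, -0.4, 0.7]
opening: 41.7
```

```bash
python3 -m handwheel '[[[20,0,0,0,0],[10,0,0,0,0],[10,0,0,0,0]]]' 15;python3 -m handwheel '[[[10,0,0,0,0],[10,0,0,0,0]]]'; python3 -m handwheel '[[[10,-0.004,0,0,0],[10,0,0,0,0]]]'
```

```text
time: 4.58
tool_pos: [516.2, 25.6, 86.2]
eef_rot: [[-0.13, 0.992, -0.001], [0.991, 0.13, -0.021], [-0.021, -0.003, -1.0]]
contact_force: [-1.2, -0.4, 1.0]
opening: 26.7
time: 4.75
tool_pos: [516.2, 25.6, 86.3]
eef_rot: [[-0.13, 0.991, -0.001], [0.991, 0.13, -0.021], [-0.021, -0.004, -1.0]]
contact_force: [-1.2, -0.0, -0.9]
opening: 25.9
time: 4.92
tool_pos: [516.7, 21.7, 86.3]
eef_rot: [[-0.131, 0.991, -0.001], [0.991, 0.131, -0.021], [-0.021, -0.004, -1.0]]
contact_force: [0.3, -1.6, -0.4]
opening: 25.6
```

```bash
python3 -m handwheel '[[[10,-0.003,0,0,0],[10,-0.003,0,0,0],[10,-0.003,0,0,0],[10,-0.003,0,0,0],[10,-0.003,0,0,0],[10,0,0,0,0]]]'; for i in 1; do python3 -m handwheel '[[[10,-0.002,0,0,0],[10,0,0,0,0]]]';python3 -m handwheel '[[[10,-0.001,0,0,0],[10,0,0,0,0]]]';python3 -m handwheel '[[[10,-0.001,0,0,0],[10,0,0,0,0]]]'; done
```

```text
time: 5.42
tool_pos: [518.6, 6.5, 86.4]
eef_rot: [[-0.131, 0.991, -0.001], [0.991, 0.131, -0.018], [-0.018, -0.004, -1.0]]
contact_force: [-0.4, 1.5, -0.9]
opening: 25.9
time: 5.58
tool_pos: [518.9, 4.0, 86.4]
eef_rot: [[-0.13, 0.991, -0.001], [0.991, 0.13, -0.018], [-0.018, -0.004, -1.0]]
contact_force: [0.3, 1.1, -0.8]
opening: 26.1
time: 5.75
tool_pos: [519.0, 2.9, 86.4]
eef_rot: [[-0.13, 0.991, -0.002], [0.991, 0.13, -0.018], [-0.018, -0.004, -1.0]]
contact_force: [-0.7, 2.0, -1.4]
opening: 26.1
time: 5.92
tool_pos: [519.2, 1.9, 86.4]
eef_rot: [[-0.13, 0.991, -0.002], [0.991, 0.13, -0.018], [-0.018, -0.004, -1.0]]
contact_force: [-0.1, 1.2, -0.6]
opening: 25.8
```

```bash
f(){ grep -E 'tool_pos|contact'|tr '\n' ' ';echo; }; python3 -m handwheel '[[[10,-0.0012,0,0,0],[10,0,0,0,0]]]'|f;python3 -m handwheel '[[[10,-0.0007,0,0,0],[10,0,0,0,0]]]'|f;python3 -m handwheel '[[[10,-0.0005,0,0,0],[10,0,0,0,0]]]'|f
```

```text
tool_pos: [519.3, 0.7, 86.4] contact_force: [-0.5, 0.9, -0.8] 
tool_pos: [519.3, 0.0, 86.4] contact_force: [-0.1, 2.6, -0.6] 
tool_pos: [519.4, -0.5, 86.4] contact_force: [-0.0, 1.8, -0.6]
```

```bash
f(){ grep -E 'tool_pos|contact'|tr '\n' ' ';echo; }; python3 -m handwheel '[[[10,-0.0007,0,0,0],[10,0,0,0,0]]]'|f;python3 -m handwheel '[[[10,-0.0006,0,0,0],[10,0,0,0,0]]]'|f;python3 -m handwheel '[[[10,-0.0005,0,0,0],[10,0,0,0,0]]]'|f;python3 -m handwheel '[[[10,-0.0005,0,0,0],[10,0,0,0,0]]]'|f
```

```text
tool_pos: [519.5, -1.1, 86.4] contact_force: [0.8, 1.8, -0.1] 
tool_pos: [519.5, -1.7, 86.4] contact_force: [0.9, 1.7, -0.9] 
tool_pos: [519.6, -2.2, 86.4] contact_force: [0.0, 2.3, -0.7] 
tool_pos: [519.6, -2.8, 86.4] contact_force: [0.3, 1.9, -0.3]
```

```bash
f(){ grep -E 'tool_pos|contact'|tr '\n' ' ';echo; }; python3 -m handwheel '[[[10,-0.0004,0,0,0],[10,0,0,0,0]]]'|f;python3 -m handwheel '[[[10,-0.0004,0,0,0],[10,0,0,0,0]]]'|f
```

```text
tool_pos: [519.7, -3.2, 86.4] contact_force: [-0.1, 3.3, -0.9] 
tool_pos: [519.7, -3.6, 86.4] contact_force: [0.3, 2.3, -0.5]
```

```bash
f(){ grep -E 'tool_pos|contact'|tr '\n' ' ';echo; }; python3 -m handwheel '[[[10,-0.0008,0,0,0]]]'|f;python3 -m handwheel '[[[10,-0.0006,0,0,0]]]'|f;python3 -m handwheel '[[[10,-0.0005,0,0,0]]]'|f
```

```text
tool_pos: [519.8, -4.3, 86.4] contact_force: [-0.7, 2.6, -0.6] 
tool_pos: [519.9, -4.9, 86.4] contact_force: [-0.6, 3.1, -0.7] 
tool_pos: [519.9, -5.4, 86.4] contact_force: [-1.0, 5.1, -0.0]
```

```bash
f(){ grep -E 'tool_pos|contact'|tr '\n' ' ';echo; }; python3 -m handwheel '[[[10,-0.0005,0,0,0]]]'|f;python3 -m handwheel '[[[10,-0.0005,0,0,0]]]'|f;python3 -m handwheel '[[[10,0,0,0,0]]]'|f
```

```text
tool_pos: [519.9, -5.6, 86.4] contact_force: [-0.7, 6.4, 0.5] 
tool_pos: [520.0, -5.6, 86.4] contact_force: [-0.4, 6.0, 0.4] 
tool_pos: [520.0, -5.5, 86.4] contact_force: [-0.3, 2.2, -0.4]
```

```bash
f(){ grep -E 'time|tool_pos|contact|eef|open'|tr '\n' ' ';echo; }; python3 -m handwheel '[[[50,0,0,0,0],[50,0,0,0,0],[50,0,0,0,0],[50,0,0,0,0]]]'|f; python3 -m handwheel '[[[60,0,0,-0.01,0],[60,0,0,-0.02,0],[60,0,0,-0.02,0],[60,0,0,-0.02,0],[60,0.01,0.003,-0.005,0],[60,0.02,0.006,0,3.4],[60,0.02,0.006,0,3.4],[60,0.02,0.003,0,0],[60,0.02,0.003,0,0],[60,0.02,0.003,0,0]]]'|f;  python3 -m handwheel '[[[60,0.02,0.003,0,0],[60,0.02,0.003,0,0],[60,0.02,0.003,0,0],[60,0,0,0,0]]]'|f
python3 - <<'E'
from h import *
s=cv2.cvtColor(env.snapshot('side'),cv2.COLOR_RGB2BGR);cv2.imwrite('pics/s3.png',s)
a=cv2.cvtColor(env.snapshot('top'),cv2.COLOR_RGB2BGR);cv2.imwrite('pics/t3.png',a)
k=3
o=np.hstack([cv2.resize(s[130:270,170:330],None,fx=2.5,fy=2.5,interpolation=cv2.INTER_CUBIC),cv2.resize(a[120:260,150:310],None,fx=2.5,fy=2.5,interpolation=cv2.INTER_CUBIC)])
cv2.imwrite('pics/c3.png',o)
E
```

```text
time: 8.25 tool_pos: [520.5, -7.4, 86.9] eef_rot: [[-0.13, 0.991, -0.001], [0.991, 0.13, -0.019], [-0.018, -0.004, -1.0]] contact_force: [-0.6, -0.2, 0.5] opening: 45.3 
time: 9.08 tool_pos: [540.6, 107.5, 167.5] eef_rot: [[0.002, 1.0, 0.003], [1.0, -0.002, -0.021], [-0.021, 0.003, -1.0]] contact_force: [-0.3, 0.5, 0.5] opening: 56.1 
time: 9.42 tool_pos: [549.4, 176.6, 165.8] eef_rot: [[-0.0, 1.0, 0.004], [1.0, 0.0, -0.019], [-0.019, 0.004, -1.0]] contact_force: [0.3, 0.1, 0.9] opening: 56.0
```

View pics/c3.png

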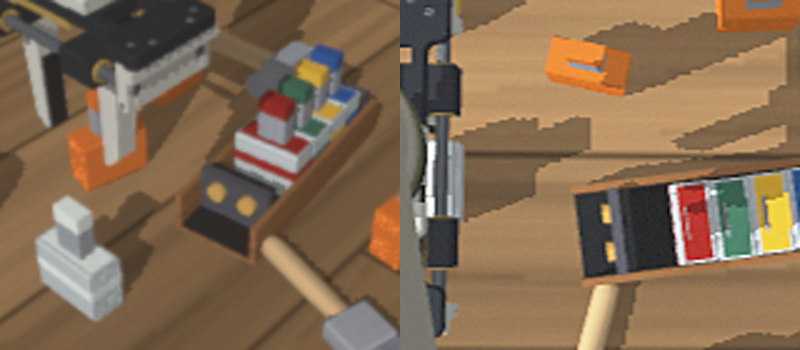

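The row is packed right, with a gap open at left between the stop (~px 240) and red (~px 259). Next I overlay the expected cap outlines, to compare red (known TCP) and white (estimated) in the same view.

```bash
python3 - <<'E'
from h import *
s=cv2.imread('pics/s3.png')
def sq(img,c,yaw,z,x0,y0,k,hw,hx):
    y=np.radians(yaw);X=np.array([np.cos(y),np.sin(y),0]);Y=np.array([-X[1],X[0],0])
    P=[np.array([*c,z])+a*hx*X+b*hw*Y for a,b in((1,1),(1,-1),(-1,-1),(-1,1))]
    q=(proj('side',P)-[x0,y0]+.5)*k
    cv2.polylines(img,[(q*16).astype(int)],True,(255,0,255),1,cv2.LINE_AA,4)
k=8
w=cv2.resize(s[203:263,178:226],None,fx=k,fy=k,interpolation=cv2.INTER_CUBIC)
sq(w,(548,198),0.7,90,178,203,k,7,13);sq(w,(548,198),0.7,47,178,203,k,15,31)
r=cv2.resize(s[155:215,258:306],None,fx=k,fy=k,interpolation=cv2.INTER_CUBIC)
sq(r,(520,-5.5),7.6,98,258,155,k,7,13);sq(r,(520,-5.5),7.6,55,258,155,k,15,31)
cv2.imwrite('pics/c4.png',np.hstack([w,r]))
E
```

```text
(no output)
```

View pics/c4.png

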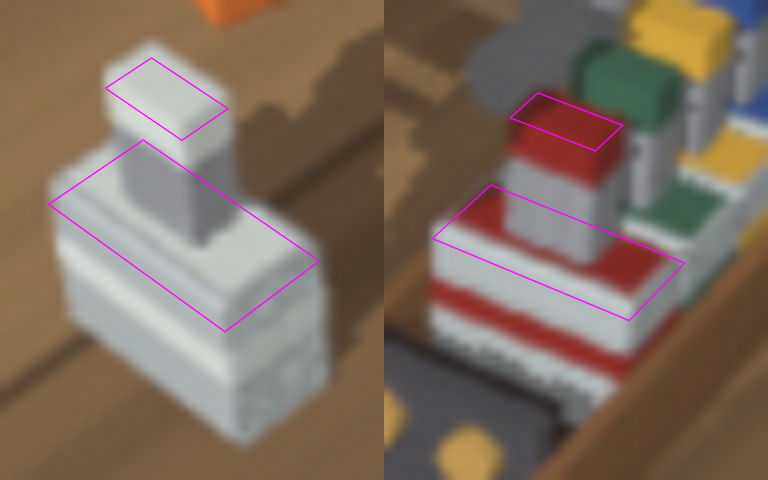

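```bash
python3 - <<'E'
from h import *
k=8
def r(n,q,z,o=(178,203)):
    P=ray(n,np.array(q)/k-.5+np.array(o),z)[:,:2];print(P.round(1).tolist(),P.mean(0).round(1))
r('side',[[105,76],[152,44],[230,95],[183,129]],90)
r('side',[[50,190],[228,312],[322,246]],47)
r('side',[[245,446]],2)
r('side',[[510,117],[538,92],[625,123],[599,150]],98,(258-48,155))
# top0: white left/right body edges
a=cv2.imread('pics/top0.png').astype(int).sum(2)
for row in(183,190,200,205):print(row,a[row,150:182].tolist())
print(ray('top',[[155.5,192],[171,192]],50).round(1).tolist())
E
```

```text
[[564.0, 202.5], [564.5, 187.9], [538.0, 187.5], [537.4, 202.2]] [551. 195.]
[[582.2, 210.1], [520.7, 208.0], [520.1, 178.8]] [541. 199.]
[[519.3, 208.5]] [519.3 208.5]
[[532.0, 3.0], [533.9, -11.0], [508.0, -15.3], [505.6, -1.2]] [519.9  -6.1]
183 [394, 392, 381, 371, 428, 614, 682, 716, 729, 725, 727, 730, 738, 756, 699, 565, 569, 572, 555, 497, 427, 397, 418, 440, 426, 353, 269, 247, 254, 260, 258, 263]
190 [400, 402, 386, 350, 699, 744, 727, 724, 724, 726, 726, 744, 676, 418, 377, 313, 395, 542, 566, 482, 429, 393, 453, 466, 429, 334, 267, 284, 288, 275, 279, 283]
200 [375, 370, 374, 368, 329, 526, 673, 725, 732, 730, 729, 729, 731, 733, 737, 736, 735, 736, 711, 653, 517, 375, 436, 437, 416, 338, 248, 253, 253, 259, 262, 256]
205 [398, 396, 392, 388, 349, 638, 703, 719, 728, 726, 726, 729, 729, 729, 730, 730, 730, 733, 723, 686, 534, 378, 470, 470, 392, 319, 269, 272, 275, 268, 269, 262]
[[549.9, 210.6, 50.0], [550.1, 180.9, 50.0]]
```

```bash
f(){ grep -E 'time|tool_pos|contact|eef|open'|tr '\n' ' ';echo; }; python3 -m handwheel '[[[60,0.01,0.001,0,-1],[60,0.0085,0,0.01,0],[60,0,0,0.015,0],[60,0,0,0.015,0],[60,0,0,0.015,0],[60,0,0,0.01,0],[60,0,0,0,0],[60,0,0,0,0]]]'|f
```

```text
time: 10.18 tool_pos: [550.1, 191.1, 94.9] eef_rot: [[-0.015, 1.0, 0.003], [1.0, 0.015, -0.021], [-0.021, 0.003, -1.0]] contact_force: [-0.2, 0.3, 0.1] opening: 55.6
```

```bash
f(){ grep -E 'time|tool_pos|contact|eef|open'|tr '\n' ' ';echo; }; python3 -m handwheel '[[[60,0.0042,0.0008,0.006,0],[60,0,0,0.006,0],[60,0,0,0.004,0],[60,0,0,0,0],[60,0,0,0,0]]]'|f;
```

```text
time: 10.6 tool_pos: [552.3, 195.6, 79.3] eef_rot: [[-0.014, 1.0, 0.006], [1.0, 0.014, -0.02], [-0.02, 0.006, -1.0]] contact_force: [-0.4, -0.5, 1.0] opening: 56.0
```

```bash
f(){ grep -E 'time|tool_pos|contact|eef|open'|tr '\n' ' ';echo; }; python3 -m handwheel '[[[40,0,-0.001,0,0],[25,0,0,0,0],[15,0,0,0,0],[10,0,0,0,0],[10,0,0,0,0],[10,0,0,0,0]]]' 25|f;python3 -m handwheel '[[[10,0,0,0,0],[10,0,0,0,0]]]'|f; python3 -m handwheel '[[[10,0,0,-0.003,0],[10,0,0,-0.01,0],[10,0,0,-0.015,0],[10,0,0,-0.02,0],[10,0,0,-0.02,0],[10,0,0,-0.015,0],[10,0,0,0,0],[10,0,0,0,0]]]'|f
```

```text
time: 11.1 tool_pos: [552.0, 195.8, 80.8] eef_rot: [[-0.014, 1.0, 0.008], [1.0, 0.014, -0.02], [-0.02, 0.008, -1.0]] contact_force: [0.9, 0.2, -1.8] opening: 25.7 
time: 11.27 tool_pos: [552.0, 195.8, 80.9] eef_rot: [[-0.014, 1.0, 0.008], [1.0, 0.014, -0.019], [-0.02, 0.008, -1.0]] contact_force: [0.6, -0.2, -0.5] opening: 26.1 
time: 11.93 tool_pos: [548.4, 196.7, 167.0] eef_rot: [[-0.014, 1.0, 0.001], [1.0, 0.014, -0.021], [-0.021, 0.001, -1.0]] contact_force: [-0.3, -0.4, -2.6] opening: 25.2
```

```bash
f(){ grep -E 'time|tool_pos|contact|eef|open'|tr '\n' ' ';echo; }; python3 -m handwheel '[[[10,0,0,0,-3.35],[10,0,0,0,-3.35],[10,-0.018,-0.006,0,0],[10,-0.018,-0.006,0,0],[10,-0.018,-0.006,0,0],[10,-0.018,-0.006,0,0],[10,-0.018,-0.006,0,0],[10,-0.018,-0.006,0,0],[10,-0.018,-0.006,0,0],[10,-0.018,-0.006,0,0]]]'|f;python3 -m handwheel '[[[10,-0.008,-0.004,0,0],[10,0,0,0,0],[10,0,0,0,0],[10,0,0,0,0]]]'|f
```

```text
time: 12.77 tool_pos: [513.6, 44.8, 158.7] eef_rot: [[-0.143, 0.99, -0.013], [0.99, 0.143, -0.022], [-0.02, -0.015, -1.0]] contact_force: [1.2, 0.5, -1.7] opening: 25.9 
time: 13.1 tool_pos: [508.1, 33.5, 155.4] eef_rot: [[-0.139, 0.99, -0.018], [0.99, 0.138, -0.022], [-0.019, -0.021, -1.0]] contact_force: [-0.4, -0.1, -3.8] opening: 26.4
```

```bash
f(){ grep -E 'time|tool_pos|contact|eef|open'|tr '\n' ' ';echo; }; python3 -m handwheel '[[[10,-0.004,0.004,0.0,0],[10,-0.004,0.004,0,0],[10,0,0,0,0],[10,0,0,0,0]]]'|f
python3 - <<'E'
from h import *
s=cv2.cvtColor(env.snapshot('side'),cv2.COLOR_RGB2BGR);cv2.imwrite('pics/s5.png',s)
cv2.imwrite('pics/c5.png',cv2.resize(s[120:230,220:330],None,fx=5,fy=5,interpolation=cv2.INTER_CUBIC))
E
```

```text
time: 13.43 tool_pos: [518.6, 28.9, 155.0] eef_rot: [[-0.142, 0.99, -0.018], [0.99, 0.142, -0.021], [-0.018, -0.021, -1.0]] contact_force: [-1.0, 0.2, -3.5] opening: 25.7
```

View pics/c5.png

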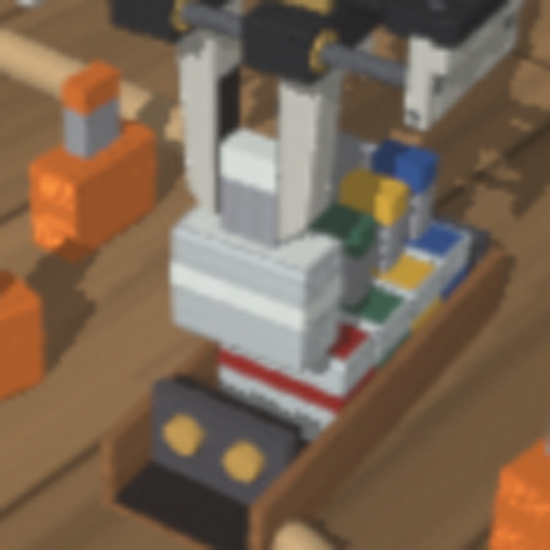

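```bash
f(){ grep -E 'time|tool_pos|contact|eef|open'|tr '\n' ' ';echo; }; python3 -m handwheel '[[[10,-0.0013,-0.001,0.004,0],[10,-0.0013,-0.0009,0.004,0],[10,0,0,0.003,0],[10,0,0,0,0],[10,0,0,0,0]]]'|f; python3 -m handwheel '[[[10,0,0,0,0],[10,0,0,0,0]]]'|f
```

```text
time: 13.9 tool_pos: [516.5, 26.1, 142.7] eef_rot: [[-0.143, 0.99, -0.018], [0.99, 0.142, -0.021], [-0.018, -0.021, -1.0]] contact_force: [-0.6, -0.8, -2.0] opening: 26.1 
time: 14.07 tool_pos: [516.2, 26.0, 142.4] eef_rot: [[-0.143, 0.99, -0.019], [0.99, 0.142, -0.021], [-0.018, -0.022, -1.0]] contact_force: [-0.1, 0.6, -3.2] opening: 25.9
```

```bash
f(){ grep -E 'tool_pos|contact'|tr '\n' ' ';echo; }; python3 -m handwheel '[[[10,0,0,0.002,0.5],[10,0,0,0,0]]]'|f; python3 -m handwheel '[[[10,0,0,0.002,0]]]'|f; python3 -m handwheel '[[[10,0,0,0.002,0]]]'|f;  python3 -m handwheel '[[[10,0,0,0.001,0]]]'|f
```

```text
tool_pos: [516.4, 26.0, 140.5] contact_force: [0.1, -0.2, -3.2] 
tool_pos: [516.7, 26.0, 138.9] contact_force: [-0.5, 0.3, -2.4] 
tool_pos: [516.7, 26.0, 136.8] contact_force: [-0.2, -1.2, -2.9] 
tool_pos: [516.6, 25.9, 135.6] contact_force: [-0.0, -0.5, -2.4]
```

```bash
f(){ grep -E 'tool_pos|contact'|tr '\n' ' ';echo; }; python3 -m handwheel '[[[10,0,0,0.0015,0]]]'|f; python3 -m handwheel '[[[10,0,0,0.0015,0]]]'|f; python3 -m handwheel '[[[10,0,0,0.0015,0]]]'|f;  python3 -m handwheel '[[[10,0,0,0.0015,0]]]'|f
```

```text
tool_pos: [516.6, 25.9, 134.0] contact_force: [0.1, 0.1, -2.8] 
tool_pos: [516.6, 25.9, 132.3] contact_force: [0.6, 0.0, -2.7] 
tool_pos: [516.5, 25.8, 130.6] contact_force: [-0.8, -0.1, -2.3] 
tool_pos: [516.5, 25.8, 128.9] contact_force: [0.7, 0.6, -3.4]
```

```bash
f(){ grep -E 'tool_pos|contact'|tr '\n' ' ';echo; }; python3 -m handwheel '[[[10,0,0,0.002,0]]]'|f; python3 -m handwheel '[[[10,0,0,0.002,0]]]'|f; python3 -m handwheel '[[[10,0,0,0.002,0]]]'|f;  python3 -m handwheel '[[[10,0,0,0.002,0]]]'|f
```

```text
tool_pos: [516.5, 25.8, 126.8] contact_force: [0.5, -0.3, -3.4] 
tool_pos: [516.5, 25.7, 124.5] contact_force: [0.8, 0.2, -2.6] 
tool_pos: [516.4, 25.7, 122.3] contact_force: [0.3, -0.2, -2.7] 
tool_pos: [516.4, 25.6, 120.1] contact_force: [-0.4, 0.5, -3.7]
```

```bash
f(){ grep -E 'tool_pos|contact'|tr '\n' ' ';echo; }; python3 -m handwheel '[[[10,0.0001,0,0.0015,0]]]'|f; python3 -m handwheel '[[[10,0.0001,0,0.0015,0]]]'|f; python3 -m handwheel '[[[10,0,0,0.0015,0]]]'|f;  python3 -m handwheel '[[[10,0,0,0.0015,0]]]'|f;  python3 -m handwheel '[[[10,0,0,0.0015,0]]]'|f
```

```text
tool_pos: [516.2, 25.7, 118.2] contact_force: [0.3, 0.5, -3.5] 
tool_pos: [516.2, 25.8, 116.5] contact_force: [0.0, 0.6, -3.6] 
tool_pos: [516.1, 25.7, 114.7] contact_force: [0.5, 0.2, -2.9] 
tool_pos: [516.0, 25.7, 113.1] contact_force: [0.4, 0.7, -3.1] 
tool_pos: [516.0, 25.7, 111.4] contact_force: [0.6, -0.2, -3.8]
```

Bottom is inside the channel, contact-free. Continuing.

```bash
f(){ grep -E 'tool_pos|contact'|tr '\n' ' ';echo; }; python3 -m handwheel '[[[10,0.0001,0.0001,0.002,0],[10,0,0,0.002,0]]]'|f; python3 -m handwheel '[[[10,0.0001,0.0001,0.002,0],[10,0,0,0.002,0]]]'|f; python3 -m handwheel '[[[10,0,0,0.002,0],[10,0,0,0.002,0]]]'|f
```

```text
tool_pos: [516.2, 25.7, 107.3] contact_force: [0.1, 0.7, -2.8] 
tool_pos: [516.2, 25.7, 102.8] contact_force: [0.3, -0.3, -3.1] 
tool_pos: [516.2, 25.7, 98.4] contact_force: [0.6, -0.4, -3.0]
```

```bash
f(){ grep -E 'time|tool_pos|contact|eef'|tr '\n' ' ';echo; }; python3 -m handwheel '[[[10,0.0001,0.0001,0.002,0]]]'|f; python3 -m handwheel '[[[10,0,0,0.0015,0]]]'|f; python3 -m handwheel '[[[10,0,0,0.001,0]]]'|f
```

```text
time: 16.15 tool_pos: [516.2, 25.7, 96.1] eef_rot: [[-0.133, 0.991, -0.017], [0.991, 0.133, -0.021], [-0.018, -0.02, -1.0]] contact_force: [0.1, -0.1, -3.0] 
time: 16.23 tool_pos: [516.1, 25.7, 94.3] eef_rot: [[-0.133, 0.991, -0.017], [0.991, 0.133, -0.021], [-0.018, -0.02, -1.0]] contact_force: [-0.1, -0.2, -3.0] 
time: 16.32 tool_pos: [515.9, 25.7, 93.0] eef_rot: [[-0.133, 0.991, -0.018], [0.991, 0.133, -0.021], [-0.018, -0.02, -1.0]] contact_force: [0.1, -0.1, -3.3]
```

```bash
f(){ grep -E 'tool_pos|contact'|tr '\n' ' ';echo; }; python3 -m handwheel '[[[10,0,0,0.001,0]]]'|f; python3 -m handwheel '[[[10,0,0,0.0007,0]]]'|f; python3 -m handwheel '[[[10,0,0,0.0005,0]]]'|f; python3 -m handwheel '[[[10,0,0,0.0005,0]]]'|f
```

```text
tool_pos: [515.9, 25.6, 91.8] contact_force: [0.1, 0.2, -3.5] 
tool_pos: [515.9, 25.6, 91.0] contact_force: [-0.8, -0.4, -2.9] 
tool_pos: [515.8, 25.6, 90.4] contact_force: [0.0, -0.3, -3.2] 
tool_pos: [515.9, 25.6, 89.9] contact_force: [-0.9, -0.3, -3.3]
```

```bash
f(){ grep -E 'tool_pos|contact'|tr '\n' ' ';echo; }; python3 -m handwheel '[[[10,0,0,0.0003,0]]]'|f; python3 -m handwheel '[[[10,0,0,0.0003,0]]]'|f
```

```text
tool_pos: [515.9, 25.6, 89.6] contact_force: [0.5, 0.5, -4.6] 
tool_pos: [515.9, 25.6, 89.3] contact_force: [0.0, 0.3, -2.5]
```

```bash
f(){ grep -E 'tool_pos|contact'|tr '\n' ' ';echo; }; python3 -m handwheel '[[[10,0,0,0.0004,0]]]'|f; python3 -m handwheel '[[[10,0,0,0.0004,0]]]'|f; python3 -m handwheel '[[[10,0,0,0.0004,0]]]'|f
```

```text
tool_pos: [516.0, 25.6, 88.9] contact_force: [-0.3, -0.8, -3.4] 
tool_pos: [516.1, 25.5, 88.7] contact_force: [-1.2, -0.6, -0.6] 
tool_pos: [516.3, 25.5, 88.6] contact_force: [-0.9, -0.3, -0.0]
```

```bash
f(){ grep -E 'tool_pos|contact'|tr '\n' ' ';echo; }; python3 -m handwheel '[[[10,0,0,0.0004,0]]]'|f; python3 -m handwheel '[[[10,0,0,0.0003,0]]]'|f
```

```text
tool_pos: [516.5, 25.5, 88.6] contact_force: [-0.2, 0.2, 0.3] 
tool_pos: [516.8, 25.5, 88.6] contact_force: [-0.2, -0.2, -0.4]
```

```bash
f(){ grep -E 'tool_pos|contact'|tr '\n' ' ';echo; }; python3 -m handwheel '[[[10,0,0,0.0006,0]]]'|f; python3 -m handwheel '[[[10,0,0,0.0006,0]]]'|f
```

```text
tool_pos: [517.0, 25.5, 88.4] contact_force: [-1.3, -0.1, 2.8] 
tool_pos: [517.3, 25.4, 88.3] contact_force: [-1.6, 0.3, 4.5]
```

```bash
f(){ grep -E 'tool_pos|contact|eef'|tr '\n' ' ';echo; }; python3 -m handwheel '[[[10,0,0,0.0008,0]]]'|f; python3 -m handwheel '[[[10,0,0,0.0008,0]]]'|f
```

```text
tool_pos: [517.8, 25.4, 88.1] eef_rot: [[-0.133, 0.991, -0.014], [0.991, 0.133, -0.021], [-0.019, -0.016, -1.0]] contact_force: [-2.9, -1.1, 6.2] 
tool_pos: [518.2, 25.3, 88.1] eef_rot: [[-0.133, 0.991, -0.013], [0.991, 0.133, -0.021], [-0.019, -0.015, -1.0]] contact_force: [-3.9, -0.8, 7.3]
```

Floor felt (7 N at the expected height). Releasing and backing off.

```bash
f(){ grep -E 'time|tool_pos|contact|open'|tr '\n' ' ';echo; }; python3 -m handwheel '[[[12,0,-0.0005,-0.0005,0],[35,0,0,0,0],[45,0,0,0,0],[45,0,0,0,0],[45,0,0,0,0]]]'|f; python3 -m handwheel '[[[45,0,0,-0.01,0],[45,0,0,-0.02,0],[45,0,0,-0.025,0],[45,0,0,-0.03,0],[45,0.03,0,-0.02,0],[45,0.035,0,0,0],[45,0.035,0,0,0],[45,0.035,0,0,0],[45,0.03,0,0,0],[45,0.02,0,0,0]]]'|f
python3 - <<'E'
from h import *
s=cv2.cvtColor(env.snapshot('side'),cv2.COLOR_RGB2BGR);a=cv2.cvtColor(env.snapshot('top'),cv2.COLOR_RGB2BGR)
cv2.imwrite('pics/s6.png',s);cv2.imwrite('pics/t6.png',a)
cv2.imwrite('pics/c6.png',np.hstack([cv2.resize(s[140:230,230:330],None,fx=4,fy=4,interpolation=cv2.INTER_CUBIC),cv2.resize(a[165:255,235:335],None,fx=4,fy=4,interpolation=cv2.INTER_CUBIC)]))
E
```

```text
time: 17.98 tool_pos: [518.3, 25.3, 88.6] contact_force: [-0.4, -0.3, -0.1] opening: 41.4 
time: 18.82 tool_pos: [495.8, 214.1, 202.9] contact_force: [-1.4, 0.1, 0.2] opening: 41.9
```

View pics/c6.png

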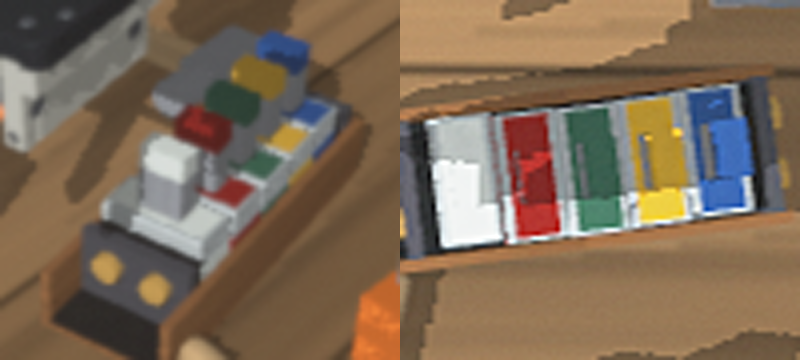

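White stands level with the others between the left stop and red, and nothing is being touched. Handing in.

```bash
python3 -m handwheel '[[[45,0,0,0,0],[45,0,0,0,0]]]'; python3 -c "
from h import *
a=cv2.imread('pics/t6.png')
k=np.array([[430,118],[440,247],[500,112],[560,236]])/4+[135,165]-.4
P=ray('top',np.array([[465,182],[533,176]])/4+[135,165]-.4,58);print(P.round(1).tolist(),np.linalg.norm(P[0]-P[1]).round(1))
env.finish_job()"
```

```text
time: 19.08
tool_pos: [495.6, 214.5, 203.6]
eef_rot: [[-0.128, 0.992, -0.006], [0.992, 0.128, -0.02], [-0.019, -0.008, -1.0]]
contact_force: [1.0, -0.2, 0.1]
opening: 42.1
[[516.3, 26.7, 58.0], [519.4, -5.9, 58.0]] 32.8
the job is handed in; nothing more can be done
```

The white die is in the rack directly left of the red one, standing on the rack floor with the gripper clear. The job is handed in, with the robot clock at about 19 s. It gives no verdict, so the result rests on my own checks below.

- **Opening the gap:** Red was already the leftmost die. I gripped its shank and dragged it right, pushing green, yellow and blue up to the right stop. I felt the stop at about 6 N.
- **Inserting white:** I lowered it between the left stop and red and felt no side contact on the way down. It met the floor at 88.7 mm tool height, against the 88.9 mm I expected. I pressed to about 7 N, then released and lifted clear.

**Last checks:**
- White stands upright and level with its neighbours in both final views.
- White and red centres measure about 32.8 mm apart from hand-picked points in the top view; the limit is 28 to 35 mm.
- After backing off, the wrist force reads about 1 N or less.
- No force I read on the wrist went above about 8 N.

**What disagreed or was not checked:**
- The tool drifted about 0.02 rad out of vertical during moves, so white met the floor slightly tilted across the channel and levelled when pressed.
- My first camera estimate of the white die's position was about 4 mm off, and I corrected it before gripping.
- I did not measure die heights, tilts or offsets from the channel's middle line numerically at the end.

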